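Hang the tube carrier on the pass-along rail and latch it at the end stop

ROBOT

A 6-joint arm with a two-finger parallel gripper is mounted at the origin on the work surface. World frame = base frame: x ahead of the robot, y to its left, z up, the work surface at z = 0. Lengths are in mm, angles in rad, forces in N, time in s.
With the tool pointing down it reaches from about 300 to 775 mm from the base axis. Payload 14.6 kg.
Tool frame: the origin (TCP) lies midway between the tips of the shut fingers; the grasp point (between the pads) lies 19 mm behind it; y points along the fingers, z is the direction in which the jaws open and shut, and the axes are right-handed (so a half turn about y gives the same grasp; the last joint's range is limited). The gripper opens to 94 mm and grips with 3 to 60 N. Pads are 16 mm wide; open, the fingers measure 119 mm over their backs; the gripper's body (75 mm by 177 mm) begins 78 mm behind the grasp point.
Start: joints at [1.05, 0.3, 1.521, -0, 1.321, -0.067], TCP at [241.107, 494.324, 179.846] pointing down, gripper open.
Joint ranges: [-3.03, 3.03], [-0.79, 2.21], [0.23, 2.52], [-1.04, 4.18], [0, 3.07], [-2.55, 2.55]. Speed limits (rad/s): [2.22, 2.22, 2.57, 3.14, 3.14, 3.14].

INTERFACE

Orientations are given as [roll, pitch, yaw] about the fixed x, y, z axes, in that order (R = Rz(yaw) Ry(pitch) Rx(roll)).
In Python, from cell import manip gives the robot as it stands.
- The arm moves only by the tool play_rows, never from a script. Its argument "series" is a list of rows, each a list of 3 entries, a list of its own where there are three numbers: the shift along the tool's x, y, z in m, then the turn about the tool's y in rad, then the closure, from 0 (fully open) to 1 (shut). In form: [[[dx, dy, dz], twist, grip], ...]. A call has 1 to 20 rows; each row is the pose to reach, as a shift and turn from the pose measured when the call began, along the tool's axes at that moment; what a row does not reach only later rows make up. A row lasts 1/10 s, in which the tool goes at most 50 mm and 8.59 degrees, less where a joint would pass 70% of its speed; a pose out of reach is approached as far as the arm can. A call with a gripper value outside its range is refused whole. The fingers move at their own pace and stop on an object; "squeeze" is the grip in N (left out, the last holds). Time passes only in rows, so rows that repeat a pose let the fingers close. It gives the time, the measured TCP pose, the force and the opening at its end, in the units of the state.
- manip.read_state(): the state, without advancing time (a new reading comes with each control period).
- manip.camera(name): name is "scene" or "top"; returns the picture (384x512x3 uint8, red, green, blue); there is no depth.
- manip.camera_params(name): a dict with "K" (3x3 intrinsics, pixels), "dist_coeffs" ([k1, k2, p1, p2, k3] as OpenCV has them; the pictures are not rectified), "rvec" (rotation vector, rad) and "tvec" (3), from world to camera coordinates, as OpenCV has them. Camera axes: x right, y down, z forward; pixel columns grow to the right and rows downward; lengths in mm; the calibration is good to about 2 mm. A picture is of the moment at which its call begins. camera_params takes no time and is no camera call.
- manip.sign_off(): hands the job in, once; it reports no verdict.
The state is a dict: "clock": time; "joints": joint angles; "qd": joint speeds; "effort": joint torques, N m; "eef_pos": TCP position; "eef_rot": TCP orientation; "wrist_force": force on the tool from outside, world axes, zero at the start; "moment": the same for the moment, N m; "finger_gap": finger opening in mm.
Only numpy, scipy, OpenCV 4.12 (cv2) and the standard library are available. Lean on these libraries where they do the work, as an engineer would, in place of code of your own. Each camera call takes 0.05 s, during which the arm holds its last target. There are 200 camera calls.

TASK

Take the hanging tube carrier (blue grip on top), keep it upright, and hook it over the upper half of the sloping rail, its open side facing the posts; lower it gently, feeling for the rail, until the rail bears its wheels, and only then let go. Let it roll down by itself to the red latch, then push it gently on until the latch has dropped behind its front end plate, and leave it there. Press and push no harder than the job needs, and do not disturb the other things on the bench.

Things in the scene. Friction and masses are not known exactly. Their poses are not given: they have to be found in the camera images.
- stand: Fixed rail stand, turned at most 0.1 rad. Origin on the bench under the rail's middle; x across the rail, away from the robot, to two grey posts (290 mm high, 85 mm behind the rail, y = -130 and +120 mm); y along the rail to its low end; z up. Rail: steel flat bar on edge, 6 mm thick, 24 mm high, 500 mm long, in the plane x = 0, falling 6 degrees towards +y. Arms join it from behind.
- rail_mark (a point): Where, by the drawing, the middle of the rail's top edge is at y = -130 mm of the stand: (0, -130, 253.7) mm in its frame, axes as the stand's. The drawn edge falls 0.105 mm per mm of y (240 mm high at y = 0; upper end y = -249 mm). The rail hangs in slotted clamps: the real edge is up to 12 mm higher or lower all along, still at 6 degrees; this is not measured, so feel for it.
- stop_mark (a point): Drawn place of the buffer's free face at the low end, at rail top edge level: (0, 174, 221.7) mm in the stand's frame; really up to 5 mm either way along the rail, not measured. Grey end stop; round rubber buffer, 16 mm across, axis 14 mm above the rail edge, 2.5 N per mm, 10 mm travel. The red latch above it reaches 24 mm up-slope of the face, 19 to 36 mm above the rail edge.
- carrier: Loose tube carrier, about 0.64 kg, 128 mm long (y), 230 mm high: white rack of capped tubes (x -18 to +26 mm), steel hanger, two black wheels. Origin under its centre. A C seen along y: a plate on the -x side joins rack and wheels, the +x side is open for the rail. Gap from 88 mm (tube caps) to 156 mm (wheel rims) above the underside. On the rail its x, y point as the stand's, leaning 6 degrees with the rail.
- carrier_grip (a point): Middle of the carrier's blue grip, right above the wheels, at (0, 0, 216) mm in the carrier's frame. The grip is 10 mm thick (x), 36 mm long (y) and stands free from 196 to 230 mm above the underside; it is taken from above across its thickness.
- carrier_wheels (a point): Midway between the bottoms of the two wheel treads, (0, 0, 160) mm in the carrier's frame; on the rail's top edge when hung. Treads 22 mm across, 35 mm to either side along y, groove 11 mm wide, rims 4 mm deep. Rolling is damped, about 0.15 m/s. In the stand's frame its y is about +97 mm when it has rolled to the latch, about +113 mm when latched (each up to 5 mm either way).
- carrier_rear (a point): Where to push the hung carrier: middle of its flat upper (-y) end plate, (0, -64, 174) mm in the carrier's frame. The plate is 24 mm wide (x -16 to +8 mm) and reaches from 6 to 25 mm above the rail's top edge. The +y end plate is alike: it goes under the latch and against the buffer. Pushing higher, at the grip, tips the carrier.
- latch (a joint): Angle of the red latch, rad: 0 down (before the carrier comes, and again once dropped behind its front end plate), about 0.2 lifted. The rolling carrier stops at it. Pushing on lifts it (2 to 5 N, some 12 mm); it drops once the buffer is pressed in 2 to 3 mm (6 to 8 N) and holds the carrier 16 mm beyond where it had stopped. 12 N of push is plenty.
- sanitiser: Loose bystander: clear pump bottle, 56 mm across, 140 mm high. Origin under its centre.
- jar: Loose bystander: small jar with a red cap, 52 mm across, 65 mm high. Origin under its centre.
- label_roll: Loose bystander: roll of blank paper labels, a ring 64 mm across, 30 mm high, lying flat. Origin under its centre.
Mind the look-alikes: they are no part of the job. There is more than one size of the carrier; the one meant has the size given above.

How it is judged (in metres and radians):
On the way, in this order (a step that is already met when the one before it is completed fails the run):
1. while still held, the carrier's wheels bear on the upper half of the rail (at least 1 N, for 0.3 s) (y of carrier_wheels in the frame of stand between -0.215 and 0 m and x of carrier_wheels in the frame of stand between -0.006 and 0.006 m and z of carrier_wheels in the frame of stand between 0.226 and 0.276 m and contact force between carrier and stand above 1 N and contact force between the fingers and carrier above 2 N), for 0.3 s.
2. let go, it rolls down the rail by itself (y of carrier_wheels in the frame of stand between 0.015 and 0.085 m and x of carrier_wheels in the frame of stand between -0.006 and 0.006 m and z of carrier_wheels in the frame of stand between 0.216 and 0.255 m and contact force between the fingers and carrier below 0.1 N and linear speed of carrier above 0.03 m/s), for 0.1 s.
3. pushed home: past the latch, latch down (y of carrier_wheels in the frame of stand between 0.105 and 0.125 m and x of carrier_wheels in the frame of stand between -0.006 and 0.006 m and z of carrier_wheels in the frame of stand between 0.213 and 0.243 m and value of joint latch below 0.04 rad and angle between carrier's own z axis and vertical below 0.2 rad), for 0.2 s.
At the end, for the whole second after the job is handed in: The carrier hangs on the rail (wheel midpoint within 6 mm of the rail's plane) at the low end, held between the dropped latch (below 0.04 rad) and the buffer (wheel midpoint more than 105 mm along the rail from the stand's middle), upright to within 0.2 rad, at rest and let go (all of step 3 and contact force between the fingers and carrier below 0.1 N and linear speed of carrier below 0.02 m/s and angular speed of carrier below 0.2 rad/s); the robot touches nothing.
It fails at once if the held carrier pressed on the upper rail with more than 30 N (contact force between carrier and stand above 30 N and contact force between the fingers and carrier above 2 N and y of carrier_wheels in the frame of stand below 0.02 m).
It fails at once if the carrier dropped or rammed on the rail or its end stop with more than 40 N (contact force between carrier and stand above 40 N).
It fails at once if the carrier tipped more than 0.5 rad (the tubes stay upright) (angle between carrier's own z axis and vertical above 0.5 rad).
It fails at once if a bystander moved more than 25 mm or knocked over (distance of any of sanitiser, jar, label_roll from where it was at the start of the episode above 0.025 m or angle between any of sanitiser, jar, label_roll's own z axis and vertical above 0.4 rad).
It also fails if it takes over 64 s, if anything falls off the work surface, if the arm or the gripper's body presses on something with over 40 N, if the wrist force passes 120 N, or if a joint passes its speed limit or range.

## Working session

There is one attempt and no reset: what is moved stays moved. The work goes in short steps, Python scripts to look and compute and a tool call to move; the robot and the scene stay as the last step left them, time stands still between calls to the robot, and variables do not carry over. Pictures are saved under pics/ and viewed, about 8 in all and at most 12, crops included, and the job is handed in when it is done.

Besides the shell and the picture viewer there is one more tool, called as name(argument=value, ...) on one line, values as JSON. play_rows: Moves the arm, as the interface text tells. Its arguments: {"type":"object","properties":{"series":{"type":"array","items":{"type":"array"}},"squeeze":{"type":"number"}},"required":["series"]}

```bash
mkdir -p pics; python3 - <<'E'
from cell import manip
import cv2
for n in("scene","top"):
    im=manip.camera(n); cv2.imwrite(f"pics/{n}0.png",im[:,:,::-1])
    p=manip.camera_params(n); print(n,p)
print(manip.read_state())
E
```

```text
scene {'K': array([[428.72711772,   0.        , 255.13070367],
       [  0.        , 428.72711772, 196.7325506 ],
       [  0.        ,   0.        ,   1.        ]]), 'dist_coeffs': array([0.04170421, 0.        , 0.        , 0.        , 0.        ]), 'rvec': array([ 1.27203733,  2.45994532, -0.77679288]), 'tvec': array([ 284.96681762, -226.42923322, 1322.73497445])}
top {'K': array([[463.21300187,   0.        , 258.02781499],
       [  0.        , 463.21300187, 186.57303537],
       [  0.        ,   0.        ,   1.        ]]), 'dist_coeffs': array([-0.17019239,  0.        ,  0.        ,  0.        ,  0.        ]), 'rvec': array([ 2.0950603 , -2.16095806,  0.15491986]), 'tvec': array([  36.74269972,  478.09550957, 1239.58358456])}
{'clock': 0.1, 'joints': array([ 1.05039653e+00,  3.00395010e-01,  1.52154436e+00, -5.39742829e-06,
        1.32067874e+00, -6.65779195e-02]), 'qd': array([ 0.00220848, -0.00341632, -0.00157985, -0.00142626,  0.00017344,
        0.00074889]), 'effort': array([ 8.21593985e-04, -5.32639468e+01, -3.53284264e+01,  7.09343492e-02,
        2.35285627e-02, -9.13545182e-05]), 'eef_pos': array([240.98210131, 494.09912402, 179.34360945]), 'eef_rot': array([-1.57181986e+00,  6.30058274e-05, -4.53820576e-01]), 'wrist_force': array([ 0.05876159, -0.37273863, -1.1713412 ]), 'moment': array([-0.00548113,  0.02329511,  0.01270636]), 'finger_gap': 93.87228833328419}
```

View pics/scene0.png

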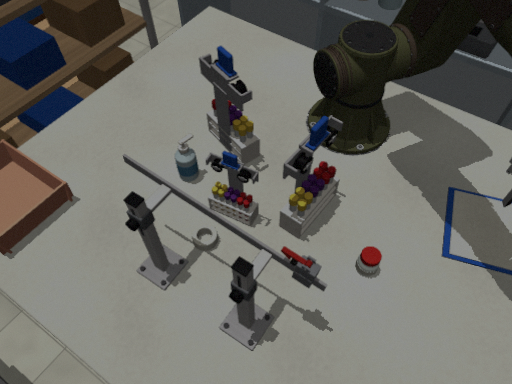

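View pics/top0.png

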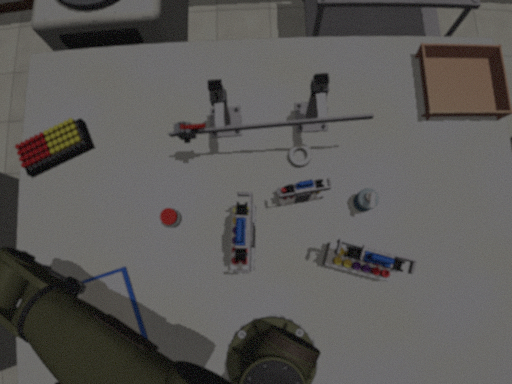

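Two views show three look-alike carriers, with blue grips at scene (320,132), (231,159), (226,62) and top (240,232), (305,187), (378,259). The rail runs from top (170,133) to (372,117), with the red latch at the left end. I'll triangulate these points.

```bash
cat > h.py <<'E'
from cell import manip
import cv2, numpy as np
P={n:manip.camera_params(n) for n in("scene","top")}
for p in P.values():
    p['R']=cv2.Rodrigues(p['rvec'])[0]; p['C']=-p['R'].T@p['tvec']
def ray(n,uv):
    p=P[n]; u=cv2.undistortPoints(np.array([[uv]],float),p['K'],p['dist_coeffs'])[0,0]
    return p['C'],p['R'].T@np.array([u[0],u[1],1])
def onz(n,uv,z):
    c,d=ray(n,uv); return c+d*(z-c[2])/d[2]
def tri(a,b):
    c1,d1=ray("scene",a);c2,d2=ray("top",b)
    s=np.linalg.lstsq(np.c_[d1,-d2],c2-c1,rcond=None)[0]
    p,q=c1+d1*s[0],c2+d2*s[1]; return (p+q)/2,np.linalg.norm(p-q)
def proj(n,X):
    p=P[n]; return cv2.projectPoints(np.array(X,float).reshape(-1,1,3),p['rvec'],p['tvec'],p['K'],p['dist_coeffs'])[0][:,0]
def blobs(im,lo,hi,amin=25):
    m=cv2.inRange(cv2.cvtColor(im,cv2.COLOR_RGB2HSV),lo,hi)
    n,l,s,c=cv2.connectedComponentsWithStats(m)
    return [(c[i].round(1),s[i],l==i) for i in range(1,n) if s[i][4]>=amin]
E
python3 - <<'E'
from h import *
ims={n:cv2.imread(f"pics/{n}0.png")[:,:,::-1].copy() for n in P}
print({n:p['C'].round() for n,p in P.items()})
for n in ims:
    for nm,lo,hi in(("blue",(105,120,50),(125,255,255)),("red",(0,150,80),(6,255,255))):
        print(n,nm,[(c.tolist(),s[:4].tolist(),int(s[4])) for c,s,_ in blobs(ims[n],lo,hi)])
a=cv2.resize(ims['scene'][30:235,180:360],None,fx=2.6,fy=2.6,interpolation=cv2.INTER_CUBIC)
b=cv2.resize(ims['top'][165:295,215:425],None,fx=2.6/1.6,fy=2.6/1.6,interpolation=cv2.INTER_CUBIC)
b2=cv2.resize(ims['top'][175:285,215:300],None,fx=3,fy=3,interpolation=cv2.INTER_CUBIC)
o=np.zeros((600,800,3),np.uint8); o[:a.shape[0],:a.shape[1]]=a
o[:b.shape[0],470:470+min(330,b.shape[1])]=b[:,:330]; o[250:250+b2.shape[0],500:500+b2.shape[1]]=b2[:,:300]
cv2.imwrite("pics/crop1.png",cv2.convertScaleAbs(o[:,:,::-1],alpha=1.6))
E
```

```text
{'scene': array([925., 322., 961.]), 'top': array([ 271.,    3., 1301.])}
scene blue [([35.8, 11.5], [29, 6, 14, 13], 70), ([19.8, 38.4], [0, 13, 53, 50], 1496), ([224.3, 52.3], [218, 46, 14, 13], 79), ([225.2, 69.8], [216, 62, 20, 15], 77), ([52.8, 105.9], [24, 87, 59, 40], 1124), ([319.2, 123.8], [311, 116, 17, 18], 128), ([316.7, 141.8], [306, 131, 23, 20], 96), ([229.5, 155.2], [223, 151, 14, 9], 63), ([230.0, 165.0], [221, 159, 19, 11], 57), ([461.7, 234.2], [443, 187, 69, 88], 737)]
scene red [([296.5, 256.5], [282, 247, 30, 19], 144), ([370.9, 255.1], [361, 247, 20, 17], 269)]
top blue [([304.9, 184.0], [297, 180, 16, 9], 82), ([239.8, 231.2], [235, 218, 10, 27], 232), ([379.5, 259.1], [364, 252, 31, 15], 213), ([127.7, 296.5], [83, 268, 64, 70], 333)]
top red [([193.9, 125.8], [185, 124, 19, 4], 30), ([168.2, 216.3], [161, 209, 15, 16], 150)]
```

View pics/crop1.png

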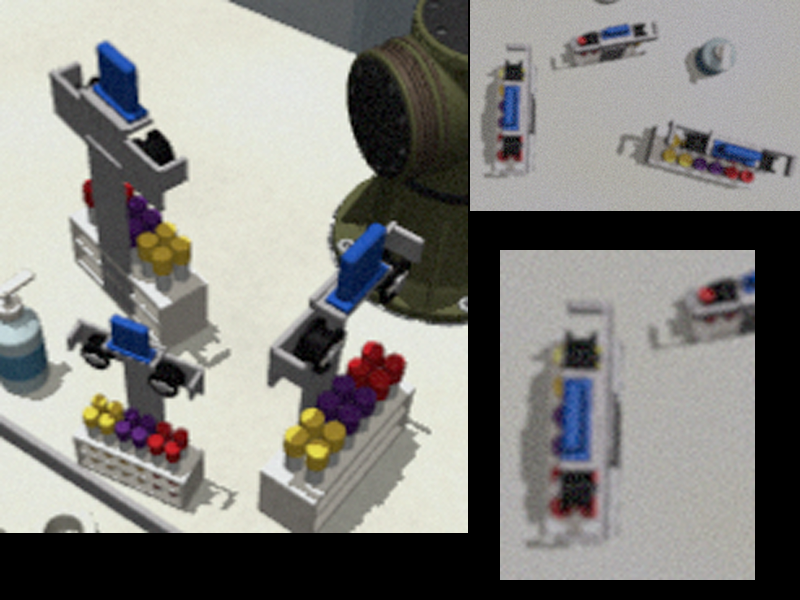

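```bash
python3 - <<'E'
from h import *
for n,a,b in(("A",(224.5,52),(379.5,259.1)),("B",(230.4,154.5),(304.9,184)),("C",(320.4,121),(239.8,231.2)),("latch",(296.5,256.5),(193.9,125.8))):
    print(n,[x.round(1) for x in tri(a,b)])
t=lambda uv,z:onz("top",uv,z)[:2].round(1)
ims={n:cv2.imread(f"pics/{n}0.png")[:,:,::-1].copy() for n in P}
for c,s,m in blobs(ims['top'],(105,120,50),(125,255,255),70)[:3]:
    for z in(180,230,290):
        pts=np.array([onz("top",(x,y),z)[:2] for y,x in np.argwhere(m)],np.float32)
        r=cv2.minAreaRect(pts); print(c,z,np.round(r[0],1),np.round(r[1],1),round(r[2],1))
# rail ends
print("rail top ends", t((372,117),266), t((170,133),214))
# rail edge line fit in top image: dark columns
g=cv2.cvtColor(ims['top'],cv2.COLOR_RGB2GRAY).astype(int)
for x in (215,225,245,260,270,280,290,335,345,355,365):
    y0=int(133-(x-170)*16/202); col=g[y0-9:y0+10,x]; print(x,y0-9,col.tolist())
E
```

```text
A [array([ 270.7, -237.3,  322. ]), np.float64(6.8)]
B [array([451.4, -92.3, 224.8]), np.float64(1.7)]
C [array([337.8,  59.2, 323.2]), np.float64(0.8)]
latch [array([594.2, 167.9, 251.2]), np.float64(3.6)]
[304.9 184. ] 180 [458.7 -94. ] [14.7 39. ] 7.7
[304.9 184. ] 230 [450.3 -89.7] [14.1 37.3] 7.7
[304.9 184. ] 290 [440.3 -84.6] [13.3 35.2] 7.7
[239.8 231.2] 180 [348.4  67.8] [21.8 63.1] 88.5
[239.8 231.2] 230 [345.   64.9] [20.9 60.3] 88.5
[239.8 231.2] 290 [340.8  61.4] [19.7 56.9] 88.5
[379.5 259.1] 180 [ 267.8 -267.8] [73.8 22.6] 71.8
[379.5 259.1] 230 [ 267.9 -255.7] [70.5 21.6] 71.8
[379.5 259.1] 290 [ 268.1 -241.2] [66.6 20.4] 71.8
rail top ends [ 598.2 -253.6] [590.6 231.5]
215 120 [106, 96, 99, 97, 92, 88, 89, 85, 82, 73, 45, 39, 26, 40, 38, 49, 49, 58, 64]
225 119 [41, 51, 51, 51, 56, 63, 65, 81, 82, 69, 50, 39, 64, 83, 92, 95, 86, 80, 96]
245 118 [109, 106, 108, 109, 111, 109, 104, 93, 75, 56, 44, 68, 96, 109, 108, 109, 111, 105, 106]
260 116 [112, 109, 109, 111, 109, 106, 107, 99, 83, 75, 47, 53, 81, 99, 111, 109, 108, 109, 113]
270 116 [106, 110, 108, 108, 109, 104, 101, 88, 73, 49, 49, 79, 98, 109, 109, 107, 105, 111, 112]
280 115 [112, 105, 112, 106, 110, 106, 101, 89, 75, 48, 49, 72, 97, 110, 112, 105, 112, 107, 111]
290 114 [88, 78, 73, 68, 74, 74, 84, 94, 76, 53, 39, 59, 90, 108, 107, 108, 108, 109, 108]
335 110 [110, 105, 109, 109, 106, 107, 103, 94, 81, 58, 44, 64, 94, 105, 109, 110, 108, 111, 108]
345 110 [108, 108, 108, 111, 111, 100, 96, 86, 60, 45, 59, 87, 106, 107, 108, 108, 108, 104, 106]
355 109 [108, 106, 109, 107, 109, 102, 99, 87, 64, 45, 54, 78, 105, 106, 112, 107, 113, 106, 109]
365 108 [108, 106, 107, 110, 110, 102, 98, 86, 66, 42, 38, 75, 104, 106, 108, 105, 109, 108, 105]
```

B is the right carrier: its grip top is at 225–230 mm and the grip is 36 mm long, while A and C are about 1.4 times that size. Next I'll check which way B faces and fit the rail in both views.

```bash
cat > rail.py <<'E'
from h import *
ims={n:cv2.imread(f"pics/{n}0.png")[:,:,::-1].copy() for n in P}
def edge(n,cols,line):
    g=cv2.GaussianBlur(cv2.cvtColor(ims[n],cv2.COLOR_RGB2GRAY),(3,1),0).astype(float); up=[];lo=[]
    for x in cols:
        y0=line(x); r=np.arange(int(y0)-10,int(y0)+12); c=g[r,x]
        k=np.arange(len(r)); bu=np.median(c[:4]); bl=np.median(c[-4:]); i=5+int(np.argmin(c[5:-5]))
        tu=(bu*.86); tl=(bl+c[i])/2
        a=next((j for j in range(i,0,-1) if c[j]>tu),None); b=next((j for j in range(i,len(c)) if c[j]>tl),None)
        if a is None or b is None: continue
        up.append((x,r[a]+(tu-c[a])/(c[a+1]-c[a]))); lo.append((x,r[b]-(c[b]-tl)/(c[b]-c[b-1])))
    return np.array(up),np.array(lo)
def fit(p,deg=1):
    for _ in range(4):
        f=np.polyfit(p[:,0],p[:,1],deg); e=p[:,1]-np.polyval(f,p[:,0]); p=p[abs(e)<max(.4,2*e.std())]
    return f,len(p),e.std()
E
python3 - <<'E'
from rail import *
L={"top":(range(240,372,3),lambda x:133-(x-170)*16/202),"scene":(range(130,280,3),lambda x:158+(x-125)*(283-158)/198)}
F={}
for n,(c,l) in L.items():
    u,d=edge(n,c,l); F[n]=[fit(u,2),fit(d,2)]; print(n,F[n])
# each boundary: planes -> for each top point, ray intersect with scene rays; evaluate x,z by intersect at points along rail
for y in(-230,-130,-40,40):
    # unknown x,z of top edge centre at world y ; 4 observations
    from scipy.optimize import least_squares
    def res(q):
        x,z=q; X=dict(tu=(x+3,y,z),tl=(x-3,y,z-24.1),su=(x-3,y,z),sl=(x+3,y,z-24.1)); o=[]
        for k,v in X.items():
            n="top" if k[0]=='t' else "scene"; uv=proj(n,v)[0]; o.append(uv[1]-np.polyval(F[n][k[1]=='l'][0],uv[0]))
        return o
    r=least_squares(res,[595,240]); print(y,r.x.round(1),r.fun.round(2))
o=ims['scene'].copy(); big=cv2.resize(o[130:240,180:290],None,fx=5,fy=5,interpolation=cv2.INTER_CUBIC); outs=[]
for yaw in(7.7,187.7):
    b=big.copy(); a=np.radians(yaw); R=np.array([[np.cos(a),-np.sin(a)],[np.sin(a),np.cos(a)]])
    for X,col in(((0,-35,171),(0,255,0)),((0,35,171),(0,255,0)),((-18,-64,0),(255,0,255)),((26,-64,0),(255,0,255)),((-18,64,0),(255,0,255)),((26,64,0),(255,0,255)),((-16,-64,174),(0,255,255)),((8,-64,174),(0,255,255)),((-16,64,174),(0,255,255)),((8,64,174),(0,255,255)),((0,-18,230),(255,255,0)),((0,18,230),(255,255,0))):
        w=np.r_[R@X[:2]+[450.8,-90.5],X[2]]; uv=(proj("scene",w)[0]-[180,130])*5+2
        cv2.circle(b,tuple(int(v) for v in uv),3,col,-1)
    outs.append(cv2.resize(b[:,:],(400,400)))
cv2.imwrite("pics/ov.png",cv2.convertScaleAbs(np.hstack(outs)[:,:,::-1],alpha=1.4))
E
```

```text
top [(array([ 4.22200426e-05, -1.11931112e-01,  1.49919991e+02]), 33, np.float64(0.2425765648703577)), (array([ 3.96740326e-05, -1.10819091e-01,  1.54072609e+02]), 40, np.float64(0.1252929359250527))]
scene [(array([-3.26888662e-04,  7.86976805e-01,  5.93398339e+01]), 50, np.float64(1.0784735469910947)), (array([1.32677802e-05, 6.44733959e-01, 8.12109982e+01]), 43, np.float64(0.08541656275411691))]
-230 [604.5 258.5] [-0.56  0.58  0.21 -0.21]
-130 [602.3 245.8] [-0.53  0.55 -0.57  0.6 ]
-40 [600.1 235.5] [-0.49  0.54 -0.89  0.93]
40 [597.9 227.5] [-0.46  0.52 -0.83  0.87]
```

View pics/ov.png

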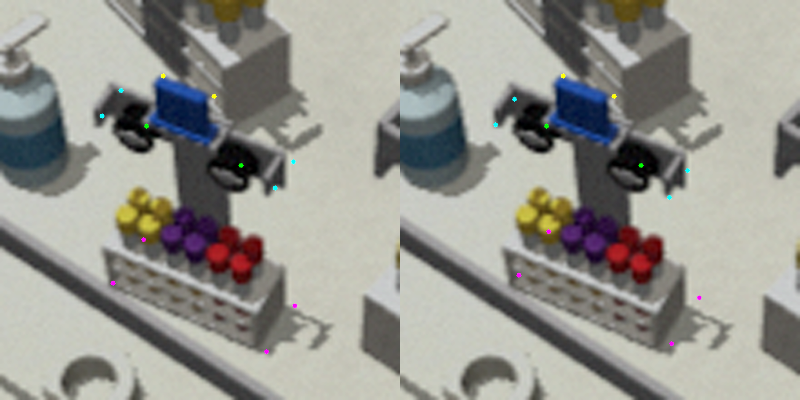

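Left overlay (yaw 7.7°) matches: both wheels show in front of the plate, so B's open side already faces +x, towards the posts. Carrier B is at about (451,-92). The rail is in the plane x ≈ 602 at y = -130, yaw ≈ +0.024. I'll lift now and plan the approach.

```bash
cat > mv.py <<'E'
from h import *
from scipy.spatial.transform import Rotation as Ro
def to(x,y,z,az=None,s=None):
    """shift in tool axes (m), twist for TCP target in mm, jaw azimuth deg"""
    s=s or manip.read_state(); R=Ro.from_euler('xyz',s['eef_rot']).as_matrix()
    d=R.T@(np.array([x,y,z])-s['eef_pos'])/1000
    a=np.degrees(np.arctan2(R[1,2],R[0,2])); tw=0 if az is None else -np.radians((az-a+180)%360-180)
    print("az",a.round(2),"shift",d.round(4),"twist",round(float(tw),4)); return d,tw
def st():
    s=manip.read_state(); print("t",round(s['clock'],2),s['eef_pos'].round(2),"F",s['wrist_force'].round(2),"M",s['moment'].round(2),"gap",round(s['finger_gap'],2),"j",s['joints'].round(2))
E
python3 - <<'E'
from mv import *
st(); to(241,494,420); to(451,-92,420,7.7); to(451,-92,300,7.7)
print("sanitiser",onz("top",(366,200),70).round(), "roll",onz("top",(299,156),15).round(),"up end",onz("top",(372,117),262).round(1),onz("scene",(124,157),262).round(1))
E
```

```text
t 0.1 [240.98 494.1  179.34] F [ 0.06 -0.37 -1.17] M [-0.01  0.02  0.01] gap 93.87 j [ 1.05  0.3   1.52 -0.    1.32 -0.07]
az 64.0 shift [ 0.     -0.2407 -0.0003] twist 0.0
az 64.0 shift [ 0.4457 -0.2402 -0.4349] twist 0.9826
az 64.0 shift [ 0.4457 -0.1202 -0.4348] twist 0.9826
sanitiser [ 428. -268.   70.] roll [567. -97.  15.] up end [ 599.5 -254.6  262. ] [ 610.8 -252.4  262. ]
```

play_rows(series=[[[0,-0.05,0],0,0],[[0,-0.1,0],0,0],[[0,-0.15,0],0,0],[[0,-0.2,0],0,0],[[0,-0.24,0],0,0]], squeeze=20)

```text
clock: 0.6
eef_pos: [240.9, 494.0, 422.2]
eef_rot: [-1.57, -0.0, -0.454]
wrist_force: [-0.2, -0.3, -0.2]
finger_gap: 94.3
```

play_rows(series=[[[0.032,0,-0.031],0.07,0],[[0.064,0,-0.062],0.14,0],[[0.096,0,-0.093],0.21,0],[[0.127,0,-0.124],0.28,0],[[0.159,0,-0.155],0.35,0],[[0.191,0,-0.186],0.42,0],[[0.223,0,-0.217],0.49,0],[[0.255,0,-0.249],0.56,0],[[0.287,0,-0.28],0.63,0],[[0.318,0,-0.311],0.7,0],[[0.35,0,-0.342],0.77,0],[[0.382,0,-0.373],0.84,0],[[0.414,0,-0.404],0.91,0],[[0.4457,0,-0.4349],0.983,0],[[0.4457,0.04,-0.4349],0.983,0],[[0.4457,0.08,-0.4349],0.983,0],[[0.4457,0.11,-0.4349],0.983,0],[[0.4457,0.12,-0.4349],0.983,0]])

```text
clock: 2.4
eef_pos: [449.9, -92.0, 299.1]
eef_rot: [-1.574, 0.002, -1.437]
wrist_force: [-0.5, -0.4, -0.2]
finger_gap: 94.2
```

```bash
python3 - <<'E'
from mv import *
st(); to(451,-92,201,7.7)
a=manip.camera("scene");b=manip.camera("top")
cv2.imwrite("pics/a_s.png",a[:,:,::-1]);cv2.imwrite("pics/a_t.png",b[:,:,::-1])
o=np.hstack([cv2.resize(a[90:240,170:320],(400,400)),cv2.resize(b[110:230,240:360],(400,400))])
cv2.imwrite("pics/a.png",cv2.convertScaleAbs(o[:,:,::-1],alpha=1.5))
E
```

```text
t 2.4 [449.95 -92.03 299.1 ] F [-0.5  -0.4  -0.18] M [-0.04  0.02  0.01] gap 94.2 j [-0.28  0.03  1.56  0.    1.55 -0.42]
az 7.67 shift [0.0003 0.0981 0.0014] twist -0.0006
```

View pics/a.png

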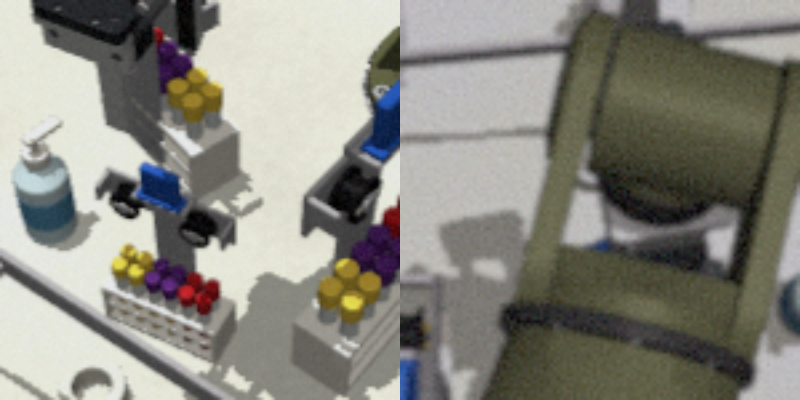

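```bash
python3 - <<'E'
from mv import *
s=manip.read_state();R=Ro.from_euler('xyz',s['eef_rot']).as_matrix();t=s['eef_pos']
for v in((0,0,0),(0,0,47),(0,0,-47),(0,-97,0)): print(v,proj("scene",t+R@np.array(v))[0].round(1))
a=cv2.imread("pics/a_s.png"); 
cv2.imwrite("pics/a2.png",cv2.convertScaleAbs(cv2.resize(a[0:200,130:330],(600,600)),alpha=1.5))
E
```

```text
(0, 0, 0) [228.9 130.5]
(0, 0, 47) [217.5 145.6]
(0, 0, -47) [239.8 116.2]
(0, -97, 0) [225.8  95. ]
```

View pics/a2.png

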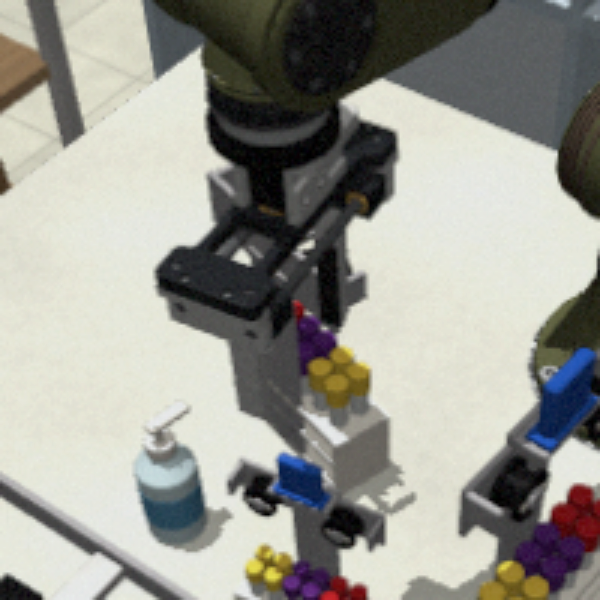

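The gripper is where it should be. The near finger tip shows at crop (265,430), which matches its projection, and it sits straight above the grip at crop (301,478). I'll descend and grip.

play_rows(series=[[[0,0.025,0.001],0,0],[[0,0.05,0.001],0,0],[[0,0.07,0.001],0,0],[[0,0.085,0.001],0,0],[[0,0.098,0.001],0,0],[[0,0.098,0.001],0,0.4],[[0,0.098,0.001],0,0.7],[[0,0.098,0.001],0,0.85],[[0,0.098,0.001],0,0.95],[[0,0.098,0.001],0,1],[[0,0.098,0.001],0,1],[[0,0.098,0.001],0,1]], squeeze=15)

```text
clock: 3.7
eef_pos: [451.6, -91.9, 203.6]
eef_rot: [-1.572, 0.001, -1.437]
wrist_force: [1.1, -0.4, -0.1]
finger_gap: 41.4
```

```bash
python3 - <<'E'
from mv import *
st(); to(451,-92,201,1.4)
E
```

```text
t 3.7 [451.58 -91.86 203.63] F [ 1.09 -0.41 -0.1 ] M [-0.07  0.07 -0.04] gap 41.37 j [-0.28  0.08  1.73  0.    1.34 -0.41]
az 7.68 shift [ 0.0001  0.0026 -0.0006] twist 0.1096
```

play_rows(series=[[[0,0.001,0],0,1],[[0,0.001,0],0,1],[[0,0.001,0],0,1],[[0,0.001,0],0,1],[[0,0.001,0],0,1],[[0,0.001,0],0,1],[[0,0.001,0],0,1]])

```text
clock: 4.4
eef_pos: [451.6, -91.9, 202.7]
eef_rot: [-1.572, 0.001, -1.437]
wrist_force: [0.7, -0.2, 0.1]
finger_gap: 9.2
```

```bash
python3 - <<'E'
from mv import *
st()
E
```

```text
t 4.4 [451.62 -91.88 202.69] F [ 0.69 -0.22  0.11] M [-0.01 -0.04  0.01] gap 9.17 j [-0.28  0.08  1.73  0.    1.33 -0.41]
```

play_rows(series=[[[0,-0.005,0],0,1],[[0,-0.015,0],0,1],[[0,-0.03,0],0,1],[[0,-0.05,0],0,1],[[0,-0.07,0],0.03,1],[[0,-0.09,0],0.06,1],[[0,-0.104,0],0.09,1],[[0,-0.11,0],0.11,1],[[0,-0.112,0],0.11,1],[[0,-0.112,0],0.11,1]], squeeze=20)

```text
clock: 5.4
eef_pos: [451.6, -91.9, 314.3]
eef_rot: [-1.572, 0.001, -1.546]
wrist_force: [-0.0, -0.1, -6.7]
finger_gap: 8.8
```

```bash
python3 - <<'E'
from mv import *
st(); to(541,-92,314,1.4)
E
```

```text
t 5.4 [451.57 -91.94 314.26] F [-0.03 -0.14 -6.68] M [-0.11  0.07 -0.01] gap 8.82 j [-0.28  0.03  1.53  0.    1.59 -0.31]
az 1.42 shift [0.0023 0.0001 0.0894] twist 0.0003
```

play_rows(series=[[[0,0,0.01],0,1],[[0,0,0.03],0,1],[[0.001,0,0.055],0,1],[[0.002,0,0.08],0,1],[[0.002,0,0.1],0,1],[[0.002,0,0.108],0,1],[[0.002,0,0.11],0,1],[[0.002,0,0.11],0,1],[[0.002,0,0.11],0,1]])

```text
clock: 6.3
eef_pos: [560.9, -91.2, 314.2]
eef_rot: [-1.573, 0.001, -1.546]
wrist_force: [-1.2, -0.5, -7.5]
finger_gap: 8.8
```

```bash
python3 - <<'E'
from mv import *
st(); s=manip.read_state(); to(602,-92,314,1.4)
a=manip.camera("scene");cv2.imwrite("pics/b_s.png",a[:,:,::-1])
big=cv2.resize(a[60:240,130:330],(780,702)); t=s['eef_pos']
big=cv2.resize(a[90:240,120:320],(800,600),interpolation=cv2.INTER_CUBIC)
R=Ro.from_euler('xyz',s['eef_rot']).as_matrix(); cx=np.array([R[0,2],R[1,2],0]);cy=np.array([-cx[1],cx[0],0]); o=t-[0,0,202.7]
for X,c in(((0,-18,230),(255,255,0)),((0,18,230),(255,255,0)),((26,-64,0),(255,0,255)),((26,64,0),(255,0,255)),((0,-35,171),(0,255,0)),((0,35,171),(0,255,0)),((8,64,174),(0,255,255)),((8,-64,174),(0,255,255))):
    uv=(proj("scene",o+cx*X[0]+cy*X[1]+[0,0,X[2]])[0]-[120,90])*4+2; cv2.circle(big,tuple(int(v) for v in uv),3,c,-1)
cv2.imwrite("pics/b.png",cv2.convertScaleAbs(big[:,:,::-1],alpha=1.5))
E
```

```text
t 6.3 [560.92 -91.25 314.25] F [-1.18 -0.53 -7.46] M [-0.09  0.3  -0.03] gap 8.81 j [-0.23  0.28  1.24  0.    1.62 -0.25]
az 1.41 shift [0.0018 0.0002 0.041 ] twist 0.0002
```

View pics/b.png

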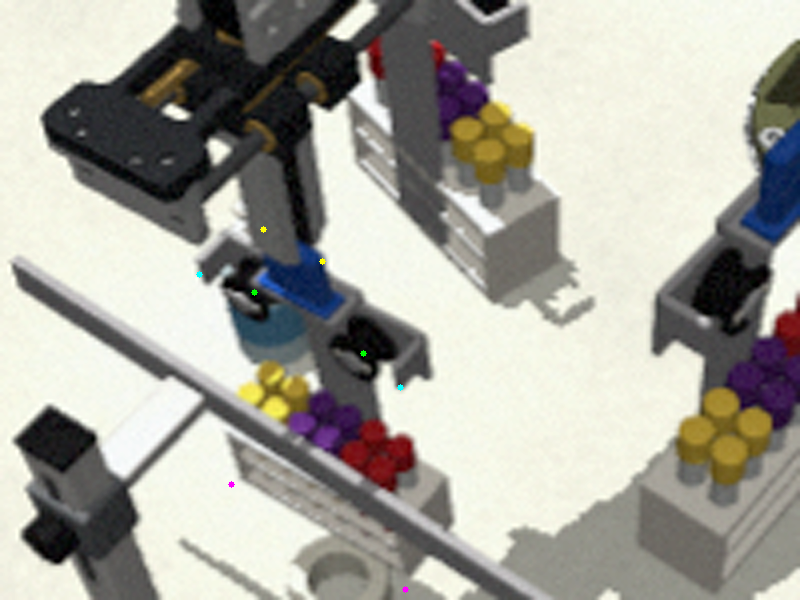

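The held carrier matches its projected points to a few mm, with wheels at crop (250,290) and (355,350). The rail passes between the caps and the wheels. I'll move over the rail plane.

play_rows(series=[[[0,0,0.006],0,1],[[0,0,0.014],0,1],[[0.001,0,0.022],0,1],[[0.001,0,0.03],0,1],[[0.002,0,0.036],0,1],[[0.002,0,0.039],0,1],[[0.002,0,0.039],0,1],[[0.002,0,0.039],0,1]])

```text
clock: 7.15
eef_pos: [599.9, -92.3, 314.3]
eef_rot: [-1.573, 0.001, -1.546]
wrist_force: [0.0, -0.6, -7.2]
finger_gap: 9.3
```

```bash
python3 - <<'E'
from mv import *
st(); s=manip.read_state(); to(600,-92,314,1.4)
a=manip.camera("scene");cv2.imwrite("pics/c_s.png",a[:,:,::-1]);b=manip.camera("top");cv2.imwrite("pics/c_t.png",b[:,:,::-1])
x,y=proj("scene",s['eef_pos']-[0,0,50])[0].astype(int); print(x,y)
u,v=proj("top",s['eef_pos']-[0,0,50])[0].astype(int); print(u,v)
o=np.hstack([cv2.resize(a[y-50:y+50,x-50:x+50],(500,500),interpolation=cv2.INTER_CUBIC),cv2.resize(b[v-50:v+50,u-30:u+30],(300,500),interpolation=cv2.INTER_CUBIC)])
cv2.imwrite("pics/c.png",cv2.convertScaleAbs(o[:,:,::-1],alpha=1.6))
E
```

```text
t 7.15 [599.92 -92.32 314.3 ] F [ 0.04 -0.63 -7.15] M [-0.1   0.08 -0.03] gap 9.33 j [-0.21  0.38  1.11  0.    1.65 -0.24]
az 1.41 shift [-0.0003  0.0003  0.0001] twist 0.0001
184 188
303 118
```

View pics/c.png

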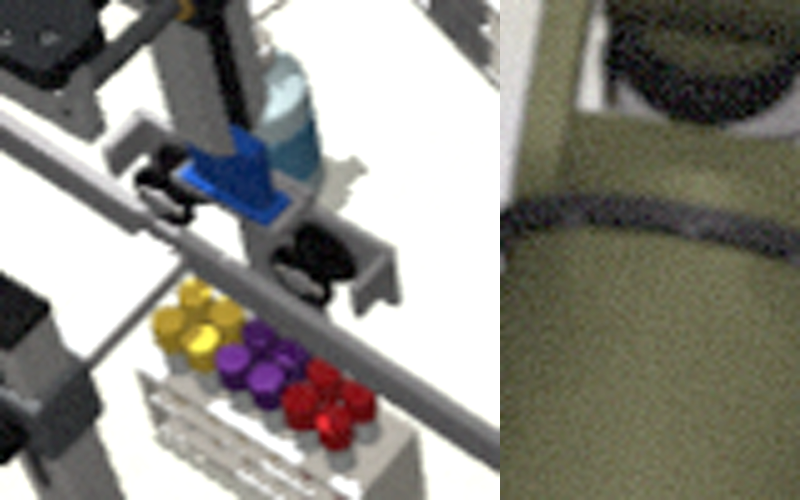

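play_rows(series=[[[0,0.003,0],0,1],[[0,0.007,0],0,1],[[0,0.01,0],0,1],[[0,0.012,0],0,1],[[0,0.013,0],0,1],[[0,0.013,0],0,1]])

```text
clock: 7.85
eef_pos: [599.8, -92.3, 301.4]
eef_rot: [-1.572, 0.001, -1.546]
wrist_force: [0.3, 0.0, -7.3]
finger_gap: 9.0
```

play_rows(series=[[[0,0.001,0],0,1],[[0,0.002,0],0,1],[[0,0.002,0],0,1]])

```text
clock: 8.15
eef_pos: [599.8, -92.3, 299.2]
eef_rot: [-1.573, 0.001, -1.546]
wrist_force: [-0.2, 0.2, -6.5]
finger_gap: 8.9
```

play_rows(series=[[[0,0.001,0],0,1],[[0,0.002,0],0,1],[[0,0.002,0],0,1]])

```text
clock: 8.45
eef_pos: [599.7, -92.3, 297.0]
eef_rot: [-1.573, 0.001, -1.546]
wrist_force: [-0.3, 0.9, -6.4]
finger_gap: 8.9
```

play_rows(series=[[[0,0.001,0],0,1],[[0,0.0015,0],0,1],[[0,0.0015,0],0,1]])

```text
clock: 8.75
eef_pos: [599.7, -92.3, 295.4]
eef_rot: [-1.573, 0.001, -1.546]
wrist_force: [0.7, 0.4, -8.5]
finger_gap: 8.7
```

play_rows(series=[[[0,0.001,0],0,1],[[0,0.0015,0],0,1],[[0,0.0015,0],0,1]])

```text
clock: 9.05
eef_pos: [599.6, -92.2, 293.8]
eef_rot: [-1.573, 0.001, -1.546]
wrist_force: [-0.1, 0.1, -7.1]
finger_gap: 8.6
```

```bash
python3 -c "
from mv import *
st()"
```

```text
t 9.05 [599.64 -92.25 293.82] F [-0.13  0.12 -7.08] M [-0.09  0.09  0.02] gap 8.62 j [-0.21  0.38  1.15  0.    1.61 -0.24]
```

play_rows(series=[[[0,0.001,0],0,1],[[0,0.0015,0],0,1],[[0,0.0015,0],0,1]])

```text
clock: 9.35
eef_pos: [599.6, -92.2, 292.2]
eef_rot: [-1.573, 0.001, -1.546]
wrist_force: [0.6, -0.5, -8.1]
finger_gap: 8.5
```

play_rows(series=[[[0,0.001,0],0,1],[[0,0.0015,0],0,1],[[0,0.0015,0],0,1]])

```text
clock: 9.65
eef_pos: [599.6, -92.3, 290.8]
eef_rot: [-1.573, 0.001, -1.546]
wrist_force: [0.4, 0.4, -4.3]
finger_gap: 9.1
```

play_rows(series=[[[0,0.001,0],0,1],[[0,0.0015,0],0,1],[[0,0.0015,0],0,1]])

```text
clock: 9.95
eef_pos: [599.7, -92.3, 289.4]
eef_rot: [-1.573, 0.001, -1.546]
wrist_force: [0.1, 0.4, -2.0]
finger_gap: 9.2
```

play_rows(series=[[[0,0,0.0015],0,1],[[0,0,0.003],0,1],[[0,0,0.003],0,1]])

```text
clock: 10.25
eef_pos: [602.8, -92.2, 289.5]
eef_rot: [-1.573, 0.001, -1.546]
wrist_force: [-1.5, 1.1, -1.4]
finger_gap: 8.9
```

play_rows(series=[[[0,0,-0.0015],0,1],[[0,0,-0.003],0,1],[[0,0,-0.0045],0,1],[[0,0,-0.006],0,1],[[0,0,-0.006],0,1]])

```text
clock: 10.75
eef_pos: [596.7, -92.3, 289.6]
eef_rot: [-1.573, 0.001, -1.546]
wrist_force: [1.5, 0.9, -2.0]
finger_gap: 8.9
```

play_rows(series=[[[0,0,-0.0015],0,1],[[0,0,-0.0025],0,1],[[0,0,-0.0025],0,1]])

```text
clock: 11.05
eef_pos: [594.2, -92.4, 289.7]
eef_rot: [-1.572, 0.001, -1.546]
wrist_force: [2.0, 0.8, -2.3]
finger_gap: 8.7
```

```bash
python3 -c "
from mv import *
st();to(602.5,-92,289.5,1.4);to(605,-92,289.5,1.4)"
```

```text
t 11.05 [594.21 -92.42 289.65] F [ 1.95  0.76 -2.34] M [-0.   -0.39  0.07] gap 8.73 j [-0.22  0.37  1.18  0.    1.59 -0.24]
az 1.41 shift [-0.0002  0.0001  0.0083] twist 0.0001
az 1.41 shift [-0.0002  0.0001  0.0108] twist 0.0001
```

play_rows(series=[[[0,0,0.0015],0,1],[[0,0,0.003],0,1],[[0,0,0.0045],0,1],[[0,0,0.006],0,1],[[0,0,0.006],0,1]])

```text
clock: 11.55
eef_pos: [600.3, -92.2, 289.5]
eef_rot: [-1.573, 0.001, -1.546]
wrist_force: [-1.3, 0.8, -1.9]
finger_gap: 8.6
```

```bash
python3 -c "
from mv import *
st()"
```

```text
t 11.55 [600.28 -92.25 289.51] F [-1.34  0.83 -1.93] M [ 0.    0.13 -0.01] gap 8.6 j [-0.21  0.38  1.16  0.    1.6  -0.24]
```

play_rows(series=[[[0,0,0.0015],0,1],[[0,0,0.003],0,1],[[0,0,0.0045],0,1],[[0,0,0.005],0,1],[[0,0,0.005],0,1]])

```text
clock: 12.05
eef_pos: [605.2, -92.1, 289.4]
eef_rot: [-1.573, 0.001, -1.546]
wrist_force: [-2.3, 0.5, -1.4]
finger_gap: 9.0
```

```bash
python3 -c "
from mv import *
st()"
```

```text
t 12.05 [605.22 -92.14 289.37] F [-2.31  0.45 -1.39] M [-0.08  0.6  -0.06] gap 9.0 j [-0.21  0.4   1.14  0.    1.6  -0.24]
```

Contact came at TCP z ≈ 291. The side forces are symmetric about x ≈ 600 (+2.0 N at 594, -2.3 N at 605), so the rail is in the groove. I'll lift clear, centre, lower again with a softer grip so the carrier can take the slope, and bear.

play_rows(series=[[[0,-0.002,0],0,1],[[0,-0.004,0],0,1],[[0,-0.004,-0.003],0,1],[[0,-0.004,-0.0052],0,1],[[0,-0.004,-0.0052],0,1],[[0,-0.002,-0.0052],0,1],[[0,0,-0.0052],0,1],[[0,0,-0.0052],0,1]], squeeze=12)

```text
clock: 12.85
eef_pos: [600.0, -92.3, 289.2]
eef_rot: [-1.573, 0.001, -1.546]
wrist_force: [0.7, -1.1, -6.2]
finger_gap: 9.3
```

play_rows(series=[[[0,0.001,0],0,1],[[0,0.0015,0],0,1],[[0,0.0015,0],0,1]])

```text
clock: 13.15
eef_pos: [600.2, -92.3, 288.5]
eef_rot: [-1.572, 0.001, -1.546]
wrist_force: [0.1, 0.7, 3.0]
finger_gap: 9.6
```

play_rows(series=[[[0,0.001,0],0,1],[[0,0.0015,0],0,1],[[0,0.0015,0],0,1]])

```text
clock: 13.45
eef_pos: [600.5, -92.3, 288.3]
eef_rot: [-1.569, 0.0, -1.546]
wrist_force: [-0.3, 1.1, 7.8]
finger_gap: 9.8
```

play_rows(series=[[[0,-0.0005,0],0,1],[[0,-0.0005,0],0,1],[[0,-0.0005,0],0,1],[[0,-0.0005,0],0,1],[[0,-0.0005,0],0,1]])

```text
clock: 13.95
eef_pos: [600.5, -92.3, 288.7]
eef_rot: [-1.569, 0.0, -1.546]
wrist_force: [0.0, 0.1, -1.2]
finger_gap: 9.0
```

```bash
python3 - <<'E'
from mv import *
st(); s=manip.read_state()
a=manip.camera("scene");cv2.imwrite("pics/d_s.png",a[:,:,::-1])
x,y=proj("scene",s['eef_pos']-[0,0,60])[0].astype(int)
cv2.imwrite("pics/d.png",cv2.convertScaleAbs(cv2.resize(a[y-50:y+50,x-50:x+50],(600,600),interpolation=cv2.INTER_CUBIC)[:,:,::-1],alpha=1.6))
E
```

```text
t 13.95 [600.52 -92.31 288.66] F [ 0.01  0.09 -1.18] M [0.01 0.1  0.07] gap 8.96 j [-0.21  0.38  1.17  0.    1.59 -0.24]
```

View pics/d.png

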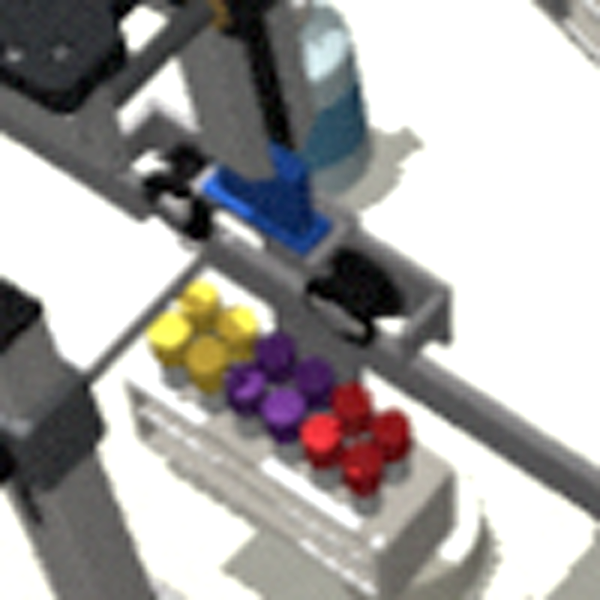

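The wheels straddle the rail. The rail carries about 5.5 N of the weight, and it has held for 0.5 s. Releasing now.

play_rows(series=[[[0,0,0],0,0.55],[[0,0,0],0,0.55],[[0,0,0],0,0.55],[[0,0,0],0,0.55],[[0,0,0],0,0.55],[[0,0,0],0,0.55],[[0,0,0],0,0.55],[[0,0,0],0,0.55],[[0,0,0],0,0.55],[[0,0,0],0,0.55],[[0,0,0],0,0.55],[[0,0,0],0,0.55],[[0,0,0],0,0.55],[[0,0,0],0,0.55],[[0,0,0],0,0.55],[[0,0,0],0,0.55],[[0,0,0],0,0.55],[[0,0,0],0,0.55],[[0,0,0],0,0.55],[[0,0,0],0,0.55]])

```text
clock: 16.0
eef_pos: [600.5, -92.3, 288.6]
eef_rot: [-1.57, 0.0, -1.546]
wrist_force: [-0.2, -0.3, 0.8]
finger_gap: 42.2
```

```bash
python3 - <<'E'
from mv import *
st(); s=manip.read_state()
a=manip.camera("scene");cv2.imwrite("pics/e_s.png",a[:,:,::-1])
print(proj("scene",[598,92,290])[0])
cv2.imwrite("pics/e.png",cv2.convertScaleAbs(cv2.resize(a[120:320,130:380],(750,600),interpolation=cv2.INTER_CUBIC)[:,:,::-1],alpha=1.6))
E
```

```text
t 16.0 [600.51 -92.3  288.64] F [-0.22 -0.3   0.76] M [-0.01  0.11 -0.  ] gap 42.19 j [-0.21  0.38  1.17  0.    1.59 -0.24]
[260.41641835 226.39558237]
```

View pics/e.png

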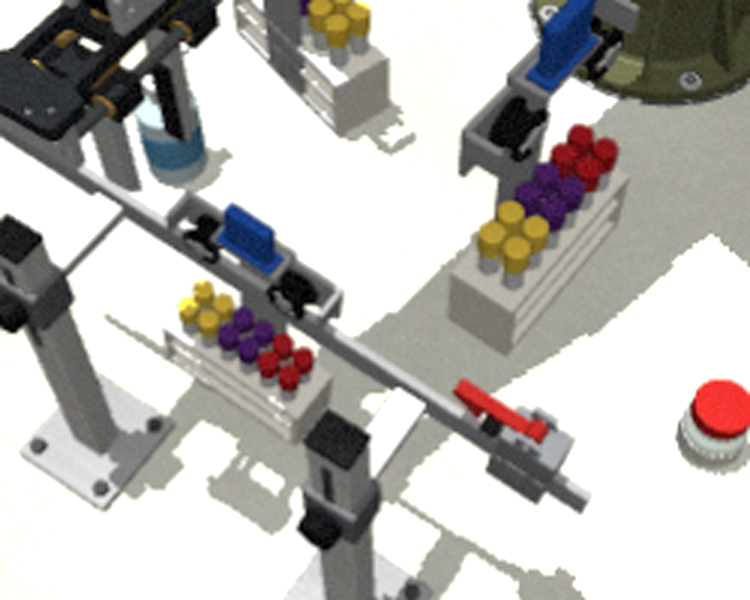

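It is rolling on its own, about 75 mm so far, and nothing is touching it. I'll raise and shut the empty fingers while it goes on.

play_rows(series=[[[0,-0.02,0],0,0.6],[[0,-0.04,0],0,0.8],[[0,-0.05,0],0,1],[[0,-0.05,0],0,1],[[0,-0.05,0],0,1],[[0,-0.05,0],0,1],[[0,-0.05,0],0,1],[[0,-0.05,0],0,1],[[0,-0.05,0],0,1],[[0,-0.05,0],0,1],[[0,-0.05,0],0,1],[[0,-0.05,0],0,1],[[0,-0.05,0],0,1],[[0,-0.05,0],0,1],[[0,-0.05,0],0,1],[[0,-0.05,0],0,1],[[0,-0.05,0],0,1],[[0,-0.05,0],0,1],[[0,-0.05,0],0,1],[[0,-0.05,0],0,1]])

```text
clock: 18.05
eef_pos: [600.5, -92.3, 338.6]
eef_rot: [-1.569, 0.0, -1.546]
wrist_force: [0.6, 0.6, -0.1]
finger_gap: 0.4
```

```bash
cat > grip.py <<'E'
from mv import *
# grip position along rail: project model grip-face centre for wheel stand-y values, compare with blue blob near the rail
def look(tag):
    a=manip.camera("scene");cv2.imwrite(f"pics/{tag}.png",a[:,:,::-1])
    return a
def gripuv(a):
    B=[b for b in blobs(a,(105,120,50),(125,255,255),30) if 190<b[0][0]<310 and b[0][1]>140]
    m=sum(b[2].astype(int) for b in B)>0; yx=np.argwhere(m); return yx.mean(0)[::-1] if len(yx) else None
def world(ys,xs=0,dz=0):  # stand y, height above rail edge (rail 245 at world y -92)
    yaw=.0244; o=np.array([600.3-.0244*(-4.5+92)*1,-4.5]) # x at world y=-4.5
    w=o+[xs*np.cos(yaw)-ys*np.sin(yaw),xs*np.sin(yaw)+ys*np.cos(yaw)]
    return np.r_[w,245.2-.105*(ys+87.8)+dz]
E
python3 - <<'E'
from grip import *
st(); a0=cv2.imread("pics/d_s.png")[:,:,::-1].copy(); a1=look("f"); ae=cv2.imread("pics/e_s.png")[:,:,::-1].copy()
for a in(ae,a1):
    u=gripuv(a); ys=np.arange(-120,140.); p=np.array([proj("scene",world(y,5,52))[0] for y in ys])
    d=np.linalg.norm(p-u,axis=1); i=d.argmin(); print(u.round(1),"stand y",ys[i],"dist px",d[i].round(2))
E
```

```text
t 18.05 [600.47 -92.33 338.65] F [ 0.58  0.6  -0.13] M [-0.03  0.04 -0.02] gap 0.43 j [-0.21  0.38  1.06  0.    1.7  -0.24]
[212.6 199.6] stand y -12.0 dist px 0.97
[251.5 224.6] stand y 78.0 dist px 0.94
```

```bash
python3 - <<'E'
from grip import *
w=world(3); print(w); to(w[0]-3,w[1],w[2]+90,1.4); to(w[0]-3,w[1],w[2]+13,1.4)
E
```

```text
[598.09180726  -1.500893   235.666     ]
az 1.41 shift [-0.091   0.013  -0.0031] twist 0.0002
az 1.41 shift [-0.0909  0.09   -0.0032] twist 0.0002
```

play_rows(series=[[[-0.02,0,-0.001],0,1],[[-0.045,0,-0.002],0,1],[[-0.07,0,-0.003],0,1],[[-0.085,0,-0.003],0,1],[[-0.091,0,-0.003],0,1],[[-0.091,0,-0.003],0,1],[[-0.091,0,-0.003],0,1]])

```text
clock: 18.8
eef_pos: [595.3, -2.1, 338.6]
eef_rot: [-1.57, 0.0, -1.547]
wrist_force: [0.8, -0.4, -1.5]
finger_gap: 0.3
```

```bash
cat > chk.py <<'E'
import sys
from grip import *
st(); a1=look(sys.argv[1]); u=gripuv(a1); ys=np.arange(-120,140.,.5); p=np.array([proj("scene",world(y,5,52))[0] for y in ys])
d=np.linalg.norm(p-u,axis=1); i=d.argmin(); print(u.round(1),"stand y",ys[i],"dist px",d[i].round(2))
r=[(c,s[:5]) for c,s,_ in blobs(a1,(0,150,80),(6,255,255)) if c[0]<345 and c[1]>200]; print("red",r)
cv2.imwrite("pics/"+sys.argv[1]+"_v.png",cv2.convertScaleAbs(cv2.resize(a1[150:310,190:350],(600,600),interpolation=cv2.INTER_CUBIC)[:,:,::-1],alpha=1.6))
E
python3 chk.py g; python3 -c "
from grip import *
w=world(3);to(w[0]-3,w[1],w[2]+13,1.4)"
```

```text
t 18.8 [595.31  -2.13 338.56] F [ 0.8  -0.35 -1.49] M [-0.    0.05 -0.  ] gap 0.33 j [-0.07  0.35  1.1   0.    1.69 -0.09]
[258.8 229.7] stand y 94.0 dist px 0.61
red [(array([296.4, 256.5]), array([282, 246,  30,  21, 167], dtype=int32))]
az 1.36 shift [-0.0008  0.0899 -0.0003] twist -0.0006
```

View pics/g_v.png

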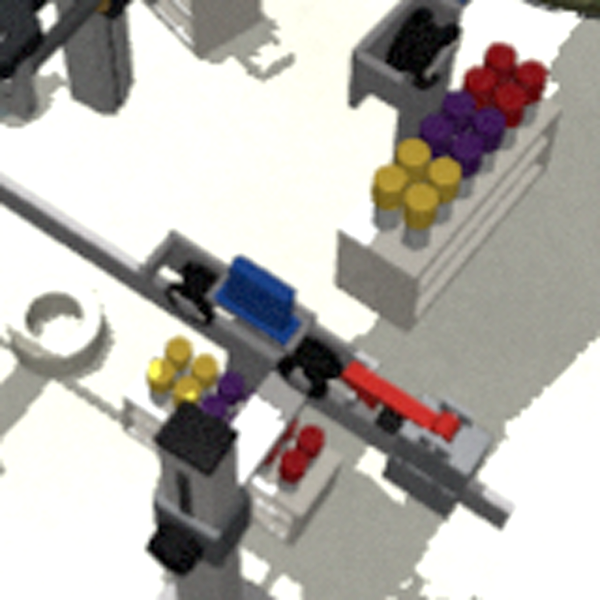

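The carrier has stopped against the latch: grip at crop (258,300), latch still down, wheel y ≈ 94 mm. I'll lower the shut fingers behind the rear plate.

play_rows(series=[[[0,0.02,0],0,1],[[0,0.045,0],0,1],[[0,0.065,0],0,1],[[0,0.08,0],0,1],[[0,0.088,0],0,1],[[0,0.09,0],0,1],[[0,0.09,0],0,1]])

```text
clock: 19.55
eef_pos: [595.6, -2.6, 249.0]
eef_rot: [-1.569, 0.0, -1.547]
wrist_force: [-0.3, 0.7, 0.5]
finger_gap: 0.3
```

play_rows(series=[[[-0.004,0,0],0,1],[[-0.008,0.001,0],0,1],[[-0.012,0.001,0],0,1],[[-0.014,0.001,0],0,1],[[-0.014,0.001,0],0,1]])

```text
clock: 20.05
eef_pos: [595.2, 11.8, 248.1]
eef_rot: [-1.569, 0.0, -1.547]
wrist_force: [-0.2, 0.6, 0.2]
finger_gap: 0.5
```

play_rows(series=[[[-0.002,0,0],0,1],[[-0.004,0,0],0,1],[[-0.005,0,0],0,1],[[-0.005,0,0],0,1]])

```text
clock: 20.45
eef_pos: [595.1, 16.9, 248.1]
eef_rot: [-1.569, 0.0, -1.547]
wrist_force: [0.2, 0.3, -0.2]
finger_gap: 0.5
```

```bash
python3 chk.py i
```

```text
t 20.45 [595.12  16.94 248.11] F [ 0.18  0.26 -0.19] M [-0.07  0.06 -0.05] gap 0.5 j [-0.03  0.36  1.28  0.    1.5  -0.06]
[258.7 229.7] stand y 94.0 dist px 0.55
red [(array([296.3, 256.4]), array([282, 246,  30,  21, 169], dtype=int32))]
```

play_rows(series=[[[-0.001,0.002,0],0,1],[[-0.002,0.003,0],0,1],[[-0.003,0.003,0],0,1],[[-0.003,0.003,0],0,1]])

```text
clock: 20.9
eef_pos: [595.0, 20.0, 245.1]
eef_rot: [-1.569, 0.0, -1.547]
wrist_force: [1.1, 0.6, 0.8]
finger_gap: 0.4
```

play_rows(series=[[[-0.001,0,0],0,1],[[-0.002,0,0],0,1],[[-0.003,0,0],0,1],[[-0.003,0,0],0,1]])

```text
clock: 21.3
eef_pos: [595.0, 23.1, 245.1]
eef_rot: [-1.569, 0.0, -1.546]
wrist_force: [-0.1, -0.1, -0.8]
finger_gap: 0.8
```

play_rows(series=[[[-0.001,0,0],0,1],[[-0.002,0,0],0,1],[[-0.003,0,0],0,1],[[-0.003,0,0],0,1]])

```text
clock: 21.7
eef_pos: [594.9, 26.2, 245.1]
eef_rot: [-1.569, 0.0, -1.546]
wrist_force: [-0.4, 0.4, -0.4]
finger_gap: 0.5
```

play_rows(series=[[[-0.001,0,0],0,1],[[-0.002,0,0],0,1],[[-0.003,0,0],0,1],[[-0.003,0,0],0,1]])

```text
clock: 22.1
eef_pos: [594.8, 29.4, 245.1]
eef_rot: [-1.569, 0.0, -1.546]
wrist_force: [0.1, 0.6, -0.4]
finger_gap: 0.6
```

```bash
python3 chk.py k
```

```text
t 22.1 [594.79  29.39 245.08] F [ 0.07  0.59 -0.37] M [-0.04  0.03  0.03] gap 0.56 j [-0.01  0.36  1.29  0.    1.49 -0.04]
[258.8 229.7] stand y 94.0 dist px 0.58
red [(array([297.4, 257.1]), array([284, 247,  29,  20, 154], dtype=int32))]
```

View pics/k_v.png

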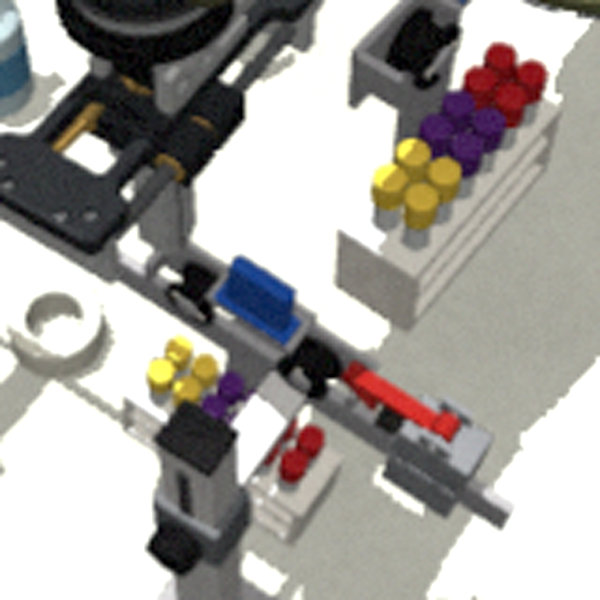

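The fingers are right at the rear plate (crop ~(180,245)), clear of the grip. Pushing on in small steps.

play_rows(series=[[[-0.001,0,0],0,1],[[-0.002,0,0],0,1],[[-0.003,0,0],0,1],[[-0.003,0,0],0,1]])

```text
clock: 22.55
eef_pos: [594.7, 32.5, 245.1]
eef_rot: [-1.569, 0.0, -1.546]
wrist_force: [0.1, -0.4, 0.1]
finger_gap: 0.7
```

play_rows(series=[[[-0.001,0,0],0,1],[[-0.002,0,0],0,1],[[-0.003,0,0],0,1],[[-0.003,0,0],0,1]])

```text
clock: 22.95
eef_pos: [594.6, 35.6, 245.1]
eef_rot: [-1.569, 0.0, -1.546]
wrist_force: [0.0, 0.7, 0.3]
finger_gap: 0.7
```

```bash
python3 chk.py l
```

```text
t 22.95 [594.63  35.6  245.08] F [0.05 0.7  0.25] M [-0.12  0.09 -0.01] gap 0.66 j [-0.    0.36  1.29  0.    1.49 -0.03]
[258.7 229.8] stand y 94.0 dist px 0.51
red [(array([298.1, 257.6]), array([283, 248,  30,  19, 148], dtype=int32))]
```

```bash
python3 - <<'E'
from grip import *
f=lambda X:((proj("scene",X)[0]-[190,150])*3.75).round()
s=manip.read_state(); t=s['eef_pos']
for y in(30,33): print("plate top -x,+x",y,f(world(y,-16,25)),f(world(y,8,25)),f(world(y,8,6)))
print("finger tip near corners",f(t+[12,8,0]),f(t+[12,-8,0]),f(t+[-12,8,0]), "30 up",f(t+[12,8,30]))
g=lambda n,X:proj(n,X)[0].round()
a=cv2.imread("pics/l.png"); a=a[195:255,205:285]; cv2.imwrite("pics/l2.png",cv2.convertScaleAbs(cv2.resize(a,(800,600),interpolation=cv2.INTER_CUBIC),alpha=2))
E
```

```text
plate top -x,+x 30 [177. 232.] [150. 265.] [152. 284.]
plate top -x,+x 33 [182. 235.] [155. 268.] [157. 287.]
finger tip near corners [177. 296.] [153. 281.] [205. 264.] 30 up [175. 266.]
```

The viewer has no pictures left, so I'll work from pixel numbers: I'll difference the frames to find the finger silhouette against the plate.

```bash
python3 - <<'E'
from grip import *
G=[cv2.cvtColor(cv2.imread(f"pics/{n}.png"),cv2.COLOR_BGR2GRAY).astype(int) for n in "gikl"]
print("expected tip px now",proj("scene",manip.read_state()['eef_pos']).round(1), "plate top",proj("scene",[world(30,-16,25),world(30,8,25),world(30,8,6)]).round(1).tolist())
for nm,k in(("k",2),("l",3)):
    d=abs(G[k]-G[0])
    print(nm,"cols 218..257"); 
    for r in range(196,236): print(r,''.join('#' if v>40 else '+' if v>18 else '.' for v in d[r,218:258]))
E
```

```text
expected tip px now [[237.7 222.7]] plate top [[237.2, 211.9], [230.0, 220.6], [230.5, 225.7]]
k cols 218..257
196 ##########################..............
197 #########################...............
198 ########################................
199 ########################................
200 #####+.#################................
201 #####..#################+...............
202 #####+.#################+...............
203 ########################+...............
204 ########################+...............
205 ########################+...............
206 ########################+...............
207 ########################+...............
208 ########################+...............
209 ########################+...............
210 ########+###############................
211 #######..###############................
212 ######...########++####+................
213 #####....########..+###.................
214 ####......######+...++..................
215 ###+.......+###+........................
216 ###+.........++.........................
217 +###............++......................
[... 1926 characters left out ...]
.........................
221 ........+#+.............................
222 +.......+#+.............................
223 ##.......++.............................
224 ###.....................................
225 +####...................................
226 ..####..................................
227 ....#+..................................
228 ........................................
229 ........................................
230 ........................................
231 ........................................
232 ........................................
233 ........................................
234 ........................................
235 ........................................
```

```bash
python3 - <<'E'
from grip import *
g,i,l=[cv2.cvtColor(cv2.imread(f"pics/{n}.png"),cv2.COLOR_BGR2GRAY).astype(int) for n in "gil"]
t=np.array([595.1,16.9,248.1])
print("exp tip i",proj("scene",[t,t+[12,8,0],t+[12,-8,0],t+[-12,8,0],t+[-12,-8,0]]).round(0).tolist())
print("exp tip l",proj("scene",[np.array([594.6,35.6,245.1])+d for d in([12,8,0],[12,-8,0],[-12,8,0])]).round(0).tolist())
for nm,m in(("g",g),("i",i),("l",l)):
    print(nm,"cols 218..248")
    for r in range(202,232): print(r,' '.join(f"{v:3d}" for v in m[r,218:249]))
E
```

```text
exp tip i [[230.0, 217.0], [229.0, 224.0], [223.0, 220.0], [237.0, 215.0], [230.0, 211.0]]
exp tip l [[237.0, 229.0], [231.0, 225.0], [245.0, 220.0]]
g cols 218..248
202 166 166 166 167 166 165 165 166 168 167 166 167 166 166 168 165 165 165 167 167 167 167 164 166 166 166 164 165 167 166 165
203 167 163 167 165 167 167 166 166 167 164 167 167 167 165 166 165 166 167 167 165 165 165 165 165 165 164 164 164 165 163 163
204 166 165 166 166 168 166 165 167 167 166 164 165 166 166 164 165 165 166 165 166 166 166 166 166 166 165 165 166 163 160 163
205 167 163 167 167 164 167 165 165 166 165 164 166 168 168 164 165 165 164 166 164 167 166 163 167 166 166 165 166 165 162 165
206 167 166 166 165 166 165 167 165 166 165 168 166 165 166 166 167 165 164 166 166 165 166 166 166 166 165 167 164 163 167 166
207 167 166 165 164 167 165 165 167 167 164 166 166 166 168 167 168 165 165 166 166 166 165 164 165 166 166 164 164 166 163 164
208 167 166 164 167 166 166 164 165 166 164 166 165 166 165 165 166 165 166 165 166 165 165 165 166 166 166 166 166 163 166 165
209 166 164 163 164 163 164 166 166 16
[... 9917 characters left out ...]
  58  18   1  15   6   7  15   4  14   4  10  16  49  76  74
227 175 173 166 152 123 129 152 114  72  55  57  54  52  55  56  53  31  26  41  25  11  12   8  11  12   9  10  32  67  73  57
228 173 176 175 170 169 168 172 167 142  88  57  54  55  56  54  47  19  36  68  73  20   3   2   6  12   8  30  63  76  59  41
229 176 176 174 176 173 173 176 174 169 150 117  73  55  53  54  50  39  22  44  64  66  42   6   1   6   6  31  59  69  53  39
230 174 175 175 175 174 174 175 177 176 175 166 149 110  55  56  55  49  27  22  54  66  70  62  30   9   9  16  31  49  55  45
231 174 175 177 176 175 174 174 174 173 176 176 172 163 132  71  54  51  44  28  44  60  66  71  60  30   0   6   9  34  68  66
```

In frame i the finger's lower end is at (230,213), about 9 px above where the TCP projects. The finger tips therefore end roughly 20 mm above the nominal TCP and passed over the plate without touching it. I'll retreat and feel my way lower.

play_rows(series=[[[0.01,-0.003,0],0,1],[[0.025,-0.003,0],0,1],[[0.034,-0.003,0],0,1],[[0.037,-0.003,0],0,1],[[0.037,-0.003,0],0,1]])

```text
clock: 23.5
eef_pos: [595.6, -2.2, 248.0]
eef_rot: [-1.569, 0.0, -1.547]
wrist_force: [0.8, -0.0, 0.2]
finger_gap: 0.2
```

play_rows(series=[[[0,0.003,0],0,1],[[0,0.006,0],0,1],[[0,0.008,0],0,1],[[0,0.008,0],0,1]])

```text
clock: 23.9
eef_pos: [595.4, -1.9, 239.5]
eef_rot: [-1.57, 0.0, -1.547]
wrist_force: [-0.2, -0.8, 0.3]
finger_gap: 0.6
```

play_rows(series=[[[0,0.002,0],0,1],[[0,0.004,0],0,1],[[0,0.004,0],0,1]])

```text
clock: 24.2
eef_pos: [595.3, -1.9, 235.2]
eef_rot: [-1.57, 0.0, -1.547]
wrist_force: [0.3, 0.7, 0.2]
finger_gap: 0.3
```

```bash
python3 - <<'E'
from grip import *
st(); w=world(3); print(w)
a=look("m"); g,m=[cv2.cvtColor(cv2.imread(f"pics/{n}.png"),cv2.COLOR_BGR2GRAY).astype(int) for n in "gm"]
print(proj("scene",manip.read_state()['eef_pos']))
d=abs(g-m)
for r in range(188,226): print(r,''.join('#' if v>40 else '+' if v>18 else '.' for v in d[r,200:245]))
E
```

```text
t 24.2 [595.33  -1.94 235.21] F [0.34 0.66 0.23] M [-0.04  0.01 -0.04] gap 0.31 j [-0.06  0.37  1.3   0.    1.47 -0.09]
[598.09180726  -1.500893   235.666     ]
[[222.69385973 216.19146748]]
188 .....###########################.............
189 ....###########################..............
190 ++############################...............
191 #############################................
192 ############################+................
193 ##########.+################+................
194 #########...################+................
195 ########....#################................
196 ########...##################................
197 ########+.###################................
198 #############################................
199 #############################+...............
200 #############################+...............
201 #############################+...............
202 #############################+...............
203 ############.################+...............
204 ###########..+###############+...............
205 ##########+..+###############+...............
206 +####
[... 290 characters left out ...]

212 ###.................#####+...................
213 ####+.................+......................
214 ######.......................................
215 ########...........++........................
216 ########..........+##+.......................
217 #######+..........++##++.....................
218 ..####+.............+###+....................
219 ...+#+...............++##++..................
220 .......................+##+..................
221 ........................+++..................
222 .............................................
223 .............................................
224 .............................................
225 .............................................
```

play_rows(series=[[[0,0.002,0],0,1],[[0,0.004,0],0,1],[[0,0.005,0],0,1],[[0,0.005,0],0,1]])

```text
clock: 24.65
eef_pos: [595.3, -2.0, 230.2]
eef_rot: [-1.57, 0.0, -1.547]
wrist_force: [-0.6, -0.6, 0.3]
finger_gap: 0.4
```

play_rows(series=[[[0,0.002,0],0,1],[[0,0.004,0],0,1],[[0,0.004,0],0,1]])

```text
clock: 24.95
eef_pos: [595.2, -1.9, 225.8]
eef_rot: [-1.571, 0.0, -1.547]
wrist_force: [-0.2, 0.2, 0.5]
finger_gap: 0.9
```

play_rows(series=[[[0,0.0015,0],0,1],[[0,0.003,0],0,1],[[0,0.003,0],0,1]])

```text
clock: 25.25
eef_pos: [595.1, -1.9, 222.5]
eef_rot: [-1.571, 0.0, -1.547]
wrist_force: [-0.3, 0.6, -0.3]
finger_gap: 0.6
```

```bash
python3 - <<'E'
from grip import *
st()
a=look("n"); g,m=[cv2.cvtColor(cv2.imread(f"pics/{n}.png"),cv2.COLOR_BGR2GRAY).astype(int) for n in "gn"]
print(proj("scene",manip.read_state()['eef_pos']))
d=abs(g-m)
for r in range(200,226): print(r,''.join('#' if v>40 else '+' if v>18 else '.' for v in d[r,200:245]))
print("tip z guesses -> near corner px",[(z,proj("scene",[607.5,6,z])[0].round(1).tolist()) for z in(235,240,245,250,255)])
E
```

```text
t 25.25 [595.12  -1.92 222.54] F [-0.3   0.58 -0.32] M [-0.09 -0.01  0.02] gap 0.58 j [-0.06  0.38  1.32  0.    1.44 -0.09]
[[223.21690667 219.45480232]]
200 ########+...#################+...............
201 #########+.##################+...............
202 #############################+...............
203 #############################+...............
204 ##############################...............
205 ##############################...............
206 ++############################...............
207 ..###########+################...............
208 .+++########..################...............
209 ..+++######...################...............
210 ++.++++###....+##############................
211 ##+++..++.....+#############+................
212 ####...........+############.................
213 ####+...........+###########.................
214 ######...........##########..................
215 ########........+#########...................
216 ########+........++#####+....................
217 ########+..........+####.....................
218 ########+...........+###+....................
219 ########+............++##++..................
220 #########..............+##+..................
221 .#######+...............+++..................
222 ..+####+.....................................
223 ....+#+......................................
224 .............................................
225 .............................................
tip z guesses -> near corner px [(235, [222.1, 222.5]), (240, [221.9, 221.2]), (245, [221.7, 219.8]), (250, [221.5, 218.5]), (255, [221.3, 217.1])]
```

play_rows(series=[[[-0.004,0,0],0,1],[[-0.008,0,0],0,1],[[-0.011,0.001,0],0,1],[[-0.014,0.002,0],0,1],[[-0.016,0.002,0],0,1],[[-0.016,0.002,0],0,1]])

```text
clock: 25.9
eef_pos: [594.8, 14.2, 220.7]
eef_rot: [-1.571, 0.0, -1.547]
wrist_force: [-0.3, 0.1, 1.0]
finger_gap: 0.4
```

play_rows(series=[[[-0.001,0,0],0,1],[[-0.002,0,0],0,1],[[-0.003,0,0],0,1],[[-0.003,0,0],0,1]])

```text
clock: 26.3
eef_pos: [594.7, 17.2, 220.6]
eef_rot: [-1.571, 0.0, -1.547]
wrist_force: [0.5, -2.7, -0.8]
finger_gap: 0.8
```

play_rows(series=[[[-0.001,0,0],0,1],[[-0.002,0,0],0,1],[[-0.003,0,0],0,1],[[-0.003,0,0],0,1]])

```text
clock: 26.7
eef_pos: [594.6, 20.5, 220.5]
eef_rot: [-1.572, 0.001, -1.547]
wrist_force: [0.9, -2.3, -1.3]
finger_gap: 0.3
```

play_rows(series=[[[-0.001,0,0],0,1],[[-0.002,0,0],0,1],[[-0.003,0,0],0,1],[[-0.003,0,0],0,1]])

```text
clock: 27.1
eef_pos: [594.5, 24.0, 220.6]
eef_rot: [-1.571, 0.001, -1.546]
wrist_force: [0.1, 0.4, 0.5]
finger_gap: 0.2
```

```bash
python3 chk.py o
```

```text
t 27.1 [594.48  23.96 220.58] F [0.08 0.37 0.5 ] M [-0.05  0.06 -0.02] gap 0.19 j [-0.02  0.38  1.33  0.    1.44 -0.05]
[265.1 233.7] stand y 108.0 dist px 0.61
red [(array([297.2, 256.3]), array([283, 245,  30,  23, 169], dtype=int32))]
```

Contact came at 2.7 N. The latch lifted and the carrier rolled on to y ≈ 108 mm, up to the buffer. The last part of the push is next.

play_rows(series=[[[-0.001,0.0005,0],0,1],[[-0.002,0.0005,0],0,1],[[-0.003,0.0005,0],0,1],[[-0.0045,0.0005,0],0,1],[[-0.0045,0.0005,0],0,1]])

```text
clock: 27.65
eef_pos: [594.4, 27.5, 220.0]
eef_rot: [-1.572, -0.001, -1.547]
wrist_force: [0.5, -7.2, -0.6]
finger_gap: 0.5
```

play_rows(series=[[[-0.001,0,0],0,1],[[-0.002,0,0],0,1],[[-0.002,0,0],0,1]])

```text
clock: 27.95
eef_pos: [594.4, 28.3, 220.0]
eef_rot: [-1.572, -0.003, -1.548]
wrist_force: [-0.3, -7.6, -0.1]
finger_gap: 0.5
```

play_rows(series=[[[-0.001,0,0],0,1],[[-0.0015,0,0],0,1],[[-0.0015,0,0],0,1]])

```text
clock: 28.25
eef_pos: [594.4, 28.4, 220.0]
eef_rot: [-1.572, -0.005, -1.549]
wrist_force: [-0.4, -9.0, -0.1]
finger_gap: 0.9
```

```bash
python3 chk.py p
```

```text
t 28.25 [594.4   28.41 220.01] F [-0.38 -8.96 -0.1 ] M [-1.86  0.06  0.01] gap 0.87 j [-0.01  0.38  1.33 -0.01  1.44 -0.03]
[266.5 234.6] stand y 111.0 dist px 0.59
red [(array([296.6, 256.6]), array([282, 247,  31,  20, 163], dtype=int32))]
```

play_rows(series=[[[-0.001,0,0],0,1],[[-0.001,0,0],0,1],[[-0.001,0,0],0,1]])

```text
clock: 28.6
eef_pos: [594.4, 28.1, 220.1]
eef_rot: [-1.572, -0.007, -1.55]
wrist_force: [-0.5, -8.3, -0.2]
finger_gap: 0.3
```

play_rows(series=[[[0.003,0,0],0,1],[[0.008,0,0],0,1],[[0.02,0,0],0,1],[[0.03,0,0],0,1],[[0.03,0,0],0,1],[[0.03,0,0],0,1],[[0.03,0,0],0,1]])

```text
clock: 29.3
eef_pos: [595.0, -1.7, 220.2]
eef_rot: [-1.572, -0.007, -1.549]
wrist_force: [0.2, 0.1, 0.5]
finger_gap: 0.5
```

```bash
python3 chk.py q; python3 - <<'E'
import cv2,numpy as np
for n in("g","o","p","q"):
    h=cv2.cvtColor(cv2.imread(f"pics/{n}.png"),cv2.COLOR_BGR2HSV); m=cv2.inRange(h,(0,130,60),(8,255,255))[235:275,275:320]
    p=np.argwhere(m); print(n,len(p),p.mean(0).round(2)+[235,275],"row by col",[int(235+np.median(p[p[:,1]==c,0])) for c in range(8,36,3) if (p[:,1]==c).any()])
E
```

```text
t 29.3 [595.02  -1.73 220.23] F [0.23 0.09 0.54] M [-0.04  0.06 -0.07] gap 0.54 j [-0.06  0.38  1.33 -0.01  1.44 -0.08]
[265.6 234. ] stand y 109.0 dist px 0.67
red [(array([296.2, 256.4]), array([281, 246,  32,  21, 171], dtype=int32))]
g 204 [256.63 295.57] row by col [249, 250, 253, 254, 256, 258, 259, 261, 262, 263]
o 213 [256.9  295.34] row by col [248, 249, 252, 253, 255, 257, 259, 261, 263, 264]
p 210 [257.43 294.9 ] row by col [250, 251, 253, 254, 256, 258, 259, 261, 262, 263]
q 212 [257.1  295.05] row by col [249, 250, 253, 254, 256, 258, 259, 261, 262, 263]
```

The latch is down again: its row profile matches the initial one, while it was 1 px higher at the tip when lifted. The carrier sits about 15 mm beyond where it had stopped. I'll raise the arm clear and do a last check.

play_rows(series=[[[0.002,-0.02,0],0,1],[[0.004,-0.05,0],0,1],[[0.004,-0.09,0],0,1],[[0.004,-0.12,0],0,1],[[0.004,-0.14,0],0,1],[[0.004,-0.14,0],0,1],[[0.004,-0.14,0],0,1],[[0.004,-0.14,0],0,1]])

```text
clock: 30.15
eef_pos: [595.0, -4.5, 358.5]
eef_rot: [-1.574, -0.007, -1.549]
wrist_force: [-0.3, -1.0, -0.3]
finger_gap: 0.4
```

```bash
python3 chk.py r; python3 - <<'E'
import cv2,numpy as np
g=cv2.imread("pics/r.png"); h=cv2.cvtColor(g,cv2.COLOR_BGR2HSV); m=cv2.inRange(h,(0,130,60),(8,255,255))[235:275,275:320]; p=np.argwhere(m)
print([int(235+np.median(p[p[:,1]==c,0])) for c in range(8,36,3)])
from h import *
print("jar",[c for c,s,_ in blobs(g[:,:,::-1].copy(),(0,150,80),(6,255,255)) if c[0]>345])
s=cv2.imread("pics/scene0.png"); d=lambda x0,x1,y0,y1:abs(s[y0:y1,x0:x1].astype(int)-g[y0:y1,x0:x1]).mean().round(1)
print("sanitiser,roll diff",d(172,200,135,180),d(192,220,225,252))
E
```

```text
t 30.15 [594.98  -4.48 358.53] F [-0.3  -1.03 -0.28] M [-0.06  0.02  0.1 ] gap 0.36 j [-0.07  0.35  1.05 -0.01  1.74 -0.09]
[265.5 234. ] stand y 109.0 dist px 0.57
red [(array([296.3, 256.4]), array([282, 246,  30,  21, 166], dtype=int32))]
[249, 251, 253, 254, 256, 257, 259, 261, 262, 263]
jar [array([370.8, 255.2])]
sanitiser,roll diff 57.0 16.8
```

```bash
python3 -c "
from mv import *
manip.sign_off(); st()"
```

```text
the job is handed in; nothing more can be done
the job is handed in; nothing more can be done
```

I hooked the 230 mm carrier on the upper half of the rail, and it is now pushed home at the low end with the latch down. I handed the job in at about 30 s; no verdict was reported.

- **Hooking:** I felt for the rail with small downward steps and side-to-side moves; wheel contact put the rail's top edge about 4 mm below the drawing. The carrier then bore on it while still held, about 5.5 N for 0.5 s and briefly about 15 N, before I let go.
- **Rolling:** It ran down to the latch by itself.
- **Pushing:** I pushed on the rear end plate, and the force reading peaked at about 9 N.

**Last checks**
- **Carrier:** It rests at y ≈ 109 mm, about 15 mm beyond where it had stopped at the latch. It did not move between my last two looks, after the fingers had backed off.
- **Latch:** Its image profile is back to the down shape; it was about 1 px higher at the tip while lifted.
- **Arm:** It is raised clear, with forces at noise level.
- **Jar:** It had not moved.

**What disagreed or stayed unchecked**
- **Finger tips:** They appeared about 20 mm short of the stated TCP, so my first push passed over the rear plate without touching it. I backed off, went lower and repeated it.
- **Position reading:** My absolute y could be a few mm off. I read 94 mm at the latch, where about 97 mm was expected.
- **Sanitiser and label roll:** My final image comparison did not confirm either. Both differed from the first picture, probably because of the gripper and its shadow, but I did not check. I saw no sign of the arm touching them.
- **Pictures:** The 12-picture limit was used up before the final push, so the latched state was checked only from pixel measurements.

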